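# Zero the burrs of a hand coffee mill and hold the setting

### The job

Zero the hand coffee mill: first crank its handwheel clockwise (seen from above), less than one full turn, until the handle stands over the pointer pin at the wheel end, which clears the last beans from between the burrs and parks the handle away from the thumbscrew. Then turn the thumbscrew on the bridge over the hopper clockwise until it seats (the burrs touch), back it off a quarter turn, and finish while still gripping it there, so that the lock nut below it can be tightened. Leave the handle parked and the bowl, canister, timer and mug where they stand.

Things in the scene. Friction and masses are not known exactly. Their poses are not given: they have to be found in the camera images.
- mill: hand coffee mill fixed to the table: wooden base 140 x 330 mm, dark gear case with a bright lid 153 mm above the table, handwheel at one end, small open steel hopper under a bridge at the other. Origin: centre of its underside, on the table; y along the base towards the hopper, z up. Thumbscrew axis (vertical) at x = 0, y = +82.5 mm; handwheel axis (vertical) at x = 0, y = -82.5 mm
- bridge (a point): middle of the top of the bridge bar over the hopper, on the thumbscrew axis, 194 mm above the table. Axes as the mill's. The bar is 18 mm wide along y and 124 mm long along x, with cap nuts 54 mm either side that stand 6 mm above it. The hopper's rim below is 92 mm across, 187 mm above the table
- pointer (a point): tip of the steel pointer pin that sticks up at the handwheel end of the mill, 82 mm from the wheel's axis on the side away from the hopper, 165 mm above the table, just outside the rim
- handwheel (a joint): angle of the handwheel (rad): 0 with the handle over the pointer pin (straight between wheel axis and pin, direction -y of the mill); grows as the wheel turns clockwise seen from above. Starts between -4.5 and -3.3, no stops in use; turning takes about 0.1 N m and it stays where it is left
- handle_grip (a point): point to grip on the handwheel's upright black handle, on its axis, 60 mm from the wheel's axis, 217 mm above the table. The handle, a barrel 20 mm thick from 186 to 240 mm above the table, revolves freely on its pin, so it can be led round without turning the gripper. The steel rim (outer radius 67 mm) lies 169 to 183 mm above the table. Axes turn with the wheel
- thumbscrew (a joint): angle of the thumbscrew (rad): 0 where it seats on a firm stop (burrs touch); falls as the screw is turned clockwise seen from above (in), grows anticlockwise (backed off). A quarter turn is 1.57. Starts between 2.3 and 3.8; turning takes about 0.06 N m, it stays where it is left, and the thread lifts it 2 mm a turn as it is backed off
- screw_grip (a point): point to grip on the thumbscrew: middle of its flat upright steel paddle, 34 mm wide along this point's x, 9 mm thick along y (grip it across y), z up, rounded top; it reaches from 16 mm below this point to 16 mm above. Seated, the point is 230 mm above the table. Below the paddle: a collar 22 mm across down to 22 mm below the point, then a lock nut 25 mm across, top 29 mm below it
- adjuster: the adjuster as one thing: thumbscrew, its threaded stem and the burr carrier in the hopper. Origin on the thumbscrew's axis, at table height when seated; it rises with the thread
- catch_bowl: white bowl 100 mm wide, 46 mm high, loose on the mill's base under the spout; origin: centre of its underside
- coffee_can: black round canister with a knobbed lid, 86 mm wide, 118 mm high, loose on the table; origin: centre of its underside
- dial_timer: white wind-up kitchen timer, 67 mm wide, 61 mm high, loose on the table; origin: centre of its underside
- red_mug: glazed mug 88 x 99 mm, 90 mm high, loose on the round wooden board; origin: centre of its underside

How it is judged:
By the outcome, as a careful person would: the job done as asked, in the order asked, and still so for the second after the job is handed in, while the arm keeps its last pose, push and grip.
It also fails if it takes over 67 s, if anything falls off the work surface, if the arm or the gripper's body presses on something with over 40 N, if the wrist force passes 120 N, or if a joint passes its speed limit or range.

### The arm

A 7-joint arm with a two-finger parallel gripper is mounted at the origin on a cart in front of the work surface, level with it; the furniture and walls round the work are solid. World frame = base frame: x ahead of the robot, y to its left, z up, the work surface at z = 0. Lengths are in m, angles in degrees, forces in N, time in s.
With the tool pointing down it reaches from about 0.425 to 0.875 m from the base axis. Payload 4.7 kg.
Tool frame: the origin (TCP) lies between the finger pads, 19 mm behind the fingertips; this is the grasp point; z points along the fingers, y is the line along which they close (so a half turn about z gives the same grasp; the last joint's range is limited). The gripper opens to 87 mm and grips with 3 to 60 N. Pads are 19 mm wide; open, the fingers measure 117 mm over their backs; the gripper's body (75 mm by 190 mm) begins 51 mm behind the grasp point.
Start: joints at [76.725, 18.392, -4.016, 83.108, 1.295, 78.541, -3.26], TCP at [0.158, -0.63, 0.241] pointing down, gripper open.
Joint ranges: [-163.93, 163.93], [-17.29, 119.83], [-79.2, 71.16], [3.27, 140.29], [-89.18, 269.18], [5.43, 117.66], [-154.24, 154.24]. Speed limits (degrees/s): [147.25, 147.25, 180, 180, 180, 180, 180].

### API

Orientations are given as [roll, pitch, yaw] about the fixed x, y, z axes, in that order (R = Rz(yaw) Ry(pitch) Rx(roll)).
In Python, from cell import env gives the robot as it stands. The module is installed in compiled form; this text tells all that it offers.
- The arm moves only by the tool step_arm, never from a script. Its argument "rows" is a list of rows, each an object with "angular": the turn, a rotation vector about the tool's x, y, z in units of pi rad (1.0 is pi rad), a list of three; "slide": the shift along the tool's x, y, z in units of 500 mm (1.0 is 500 mm), a list of three; "jaw": the opening, from 0 (shut) to 1 (fully open). A call has 1 to 10 rows; each row shifts and turns the commanded pose from where the row before left it, along the tool's axes as they then stand; what a row does not reach is not made up. A row lasts 1/8 s, in which the tool goes at most 62.5 mm and 10.7 degrees, less where a joint would pass 70% of its speed; a pose out of reach is approached as far as the arm can. A call with a number of a shift or a turn outside -1 to 1 is refused whole. A call with a gripper value outside its range is refused whole. The fingers move at their own pace and stop on an object; "newtons" is the grip in N (left out, the last holds). Time passes only in rows, so rows that do not move let the fingers close. It gives the time, the measured TCP pose, the force, the opening and the grip force at its end, in the units of the state.
- env.get_obs(): the state, without advancing time (a new reading comes with each control period).
- env.read_camera(name): name is "scene" or "top" or "wrist"; returns the picture (480x640x3 uint8, red, green, blue); there is no depth.
- env.camera_info(name): a dict with "fx", "fy", "cx", "cy" (pixels), "R" (3x3) and "t" (3): a world point X has camera coordinates R X + t. Camera axes: x right, y down, z forward; pixel columns grow to the right and rows downward; lengths in m; the calibration is good to about 2 mm. A picture is of the moment at which its call begins: read the wrist's pose just before it. camera_info takes no time and is no camera call; for the wrist camera it gives the pose at the moment of the call.
- env.sign_off(): hands the job in; it is judged then, once.
The state is a dict: "time_s": time; "qpos": joint angles; "joint_velocities": joint speeds; "effort": joint torques, N m; "tool_pos": TCP position; "tool_rot": TCP orientation; "force": force on the tool from outside, world axes, zero at the start; "wrist_torque": the same for the moment, N m; "grip_width": finger opening in m; "grasp_force": force on a finger pad.
Only numpy, scipy, OpenCV 4.12 (cv2) and the standard library are available. Lean on these libraries where they do the work, as an engineer would, in place of code of your own. Each camera call takes 0.05 s, during which the arm holds its last target. There are 200 camera calls.

## Working session

There is one attempt and no reset: what is moved stays moved. The work goes in short steps, Python scripts to look and compute and a tool call to move; the robot and the scene stay as the last step left them, time stands still between calls to the robot, and variables do not carry over. Pictures are saved under pics/ and viewed, at most 10 in all, crops included, and the job is handed in when it is done.

Besides the shell and the picture viewer there is one more tool, called by a JSON object that holds its "name" and its "arguments", one argument or row to a line. step_arm: Moves the arm, as the interface text tells. Shifts and turns lie within -1 to 1; 1 stands for 500 mm of shift or pi rad of turn. Its arguments: {"type":"object","properties":{"rows":{"type":"array"},"newtons":{"type":"number"}},"required":["rows"]}

```bash
mkdir -p pics
python3 - <<'E'
from cell import env
import cv2
o=env.get_obs(); print({k:o[k] for k in('time_s','tool_pos','tool_rot','grip_width','force')})
for n in('scene','top'):
    cv2.imwrite(f'pics/{n}0.png',env.read_camera(n)[:,:,::-1]); i=env.camera_info(n); print(n,i)
E
```

```text
{'time_s': 0.0, 'tool_pos': array([ 0.15798699, -0.62999026,  0.24016876]), 'tool_rot': array([-1.79892132e+02,  6.21335135e-03,  1.40854102e+01]), 'grip_width': 0.08698989605754084, 'force': array([ 0.32565151, -0.92681908, -0.0036051 ])}
scene {'fx': 553.3887303874361, 'fy': 553.3887303874361, 'cx': 316.7314111427131, 'cy': 244.26805002512455, 'R': array([[-0.31510842, -0.9489661 ,  0.01303907],
       [-0.66646761,  0.21148046, -0.71491045],
       [ 0.67566827, -0.23396442, -0.69909444]]), 't': array([0.09686077, 0.42945653, 1.16083191])}
top {'fx': 505.0260563879004, 'fy': 505.0260563879004, 'cx': 315.41186949344944, 'cy': 242.7439672546611, 'R': array([[-0.27468483, -0.96147466, -0.0107109 ],
       [-0.87471789,  0.25449373, -0.41243371],
       [ 0.39927042, -0.10392027, -0.91092465]]), 't': array([0.07179377, 0.48488431, 1.24784725])}
```

View pics/scene0.png

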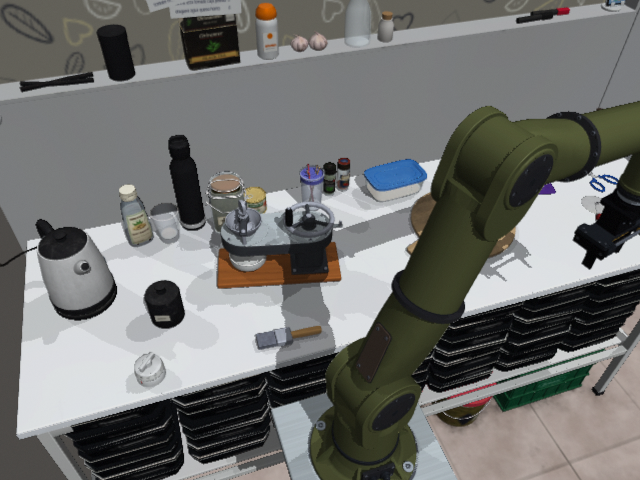

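View pics/top0.png

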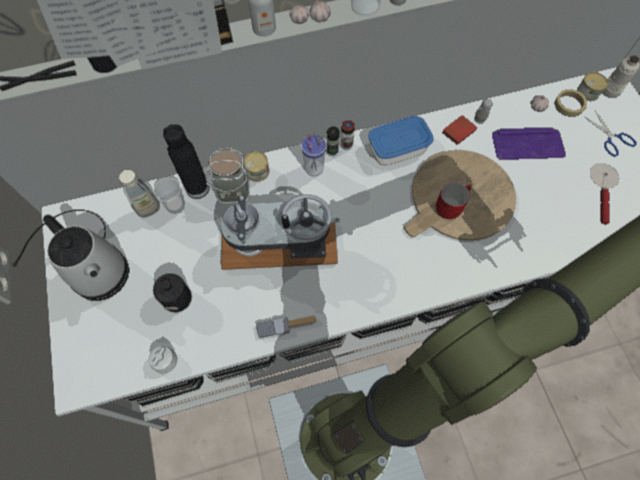

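The mill stands near scene (280,245) and top (278,235), with the hopper on the left and the handwheel on the right. I'll enlarge both views.

Run:
```python
import cv2
a=cv2.imread('pics/scene0.png')[180:300,205:355]; b=cv2.imread('pics/top0.png')[180:280,210:350]
cv2.imwrite('pics/sc.png',cv2.resize(a,None,fx=5,fy=5,interpolation=2)); cv2.imwrite('pics/tc.png',cv2.resize(b,None,fx=5.7,fy=5.7,interpolation=2))
```

```text
(no output)
```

View pics/sc.png

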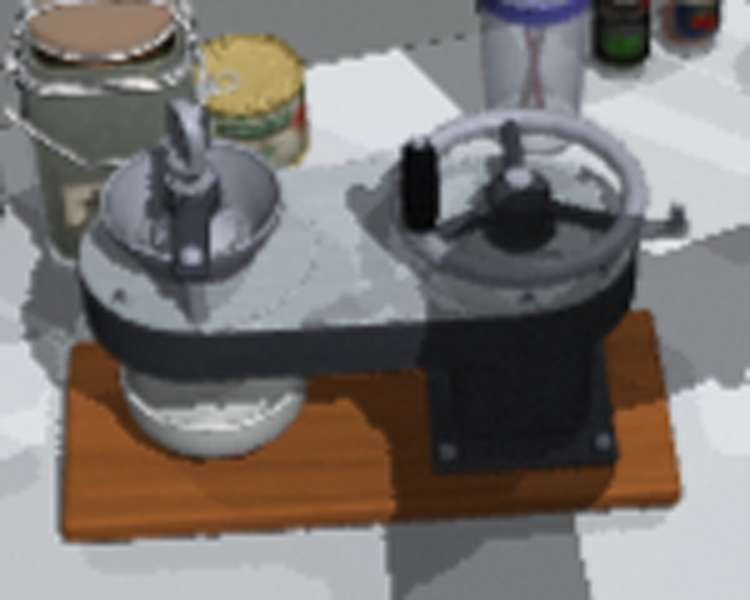

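View pics/tc.png

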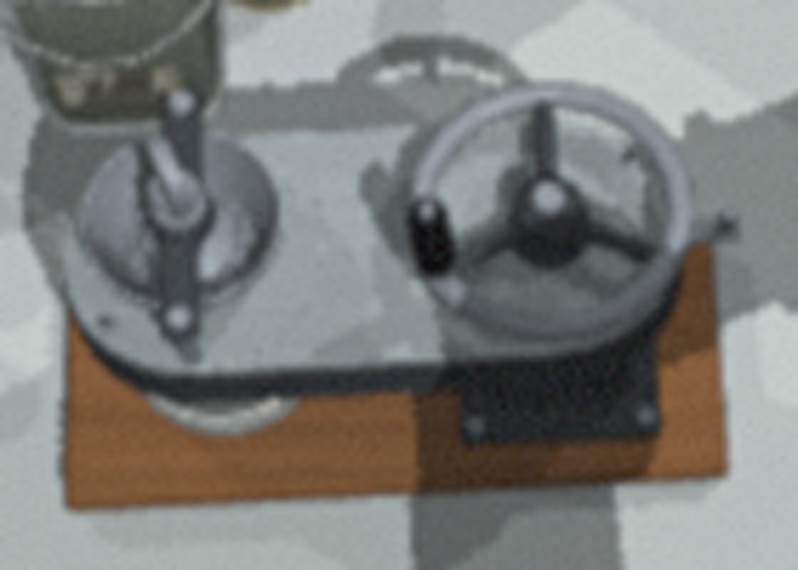

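```bash
cat > h.py <<'E'
import numpy as np
from cell import env
from scipy.optimize import least_squares
def proj(n,X,i=None):
    i=i or env.camera_info(n); c=i['R']@np.array(X)+i['t']; return np.array([i['fx']*c[0]/c[2]+i['cx'],i['fy']*c[1]/c[2]+i['cy']])
def ray(n,uv,z,i=None):
    i=i or env.camera_info(n); d=i['R'].T@np.array([(uv[0]-i['cx'])/i['fx'],(uv[1]-i['cy'])/i['fy'],1]); c=-i['R'].T@i['t']; return c+d*(z-c[2])/d[2]
def mw(p,m):
    c,s=np.cos(p[2]),np.sin(p[2]); return np.array([p[0]+c*m[0]-s*m[1],p[1]+s*m[0]+c*m[1],m[2]])
E
python3 - <<'E'
from h import *
T=lambda u,v:(210+u/5.7,180+v/5.7); S=lambda u,v:(205+u/5,180+v/5)
H=lambda th,z:(-.06*np.sin(th),-.0825-.06*np.cos(th),z)
obs=[('top',T(182,100),(.054,.0825,.2)),('top',T(178,318),(-.054,.0825,.2)),('top',T(728,222),(0,-.1645,.165)),('top',T(68,507),(-.07,.165,0)),('top',T(727,475),(-.07,-.165,0)),
('scene',S(190,258),(-.054,.0825,.2)),('scene',S(680,208),(0,-.1645,.165)),('scene',S(65,540),(-.07,.165,0)),('scene',S(680,500),(-.07,-.165,0)),
('top',T(428,205),.24),('scene',S(420,140),.24),('scene',S(420,228),.186)]
def f(p): return np.concatenate([proj(n,mw(p,m if isinstance(m,tuple) else H(p[3],m)))-uv for n,uv,m in obs])
r=least_squares(f,[.6,.1,0,-3.3],loss='soft_l1'); p=r.x; print(p,np.degrees(p[2:]));print(f(p).reshape(-1,2).round(1))
print('screw',mw(p,(0,.0825,.23)),'wheel',mw(p,(0,-.0825,.2)),'handle',mw(p,H(p[3],.217)))
for n in('top','scene'):print(n,proj(n,mw(p,(0,.0825,.246))),proj(n,mw(p,(0,.0825,.214))),proj(n,mw(p,(0,-.0825,.183))))
E
```

```text
[ 0.55248762  0.0261579  -0.2387416  -3.64018424] [ -13.67888629 -208.56719353]
[[-0.7 -1.2]
 [-0.9 -1.8]
 [-0.3 -1.7]
 [-0.5  1.5]
 [-0.2  2.3]
 [ 0.8 -1.6]
 [ 0.6 -0.3]
 [ 0.4  2.9]
 [ 1.   4.3]
 [-1.1 -0.1]
 [ 0.1  0.7]
 [ 0.6 -0.4]]
screw [0.57199723 0.10631789 0.23      ] wheel [ 0.53297801 -0.0540021   0.2       ] handle [0.51756187 0.00398361 0.217     ]
top [238.02290807 206.1808005 ] [239.93510497 212.26709876] [305.83426596 215.33138307]
scene [242.53505709 201.18199954] [243.5759326  211.10588863] [309.8604405  217.49519177]
```

{"name": "step_arm", "arguments": {
  "rows": [
    {"angular":[0,0,0],"slide":[0,0,-0.09],"jaw":1},
    {"angular":[0,0,0],"slide":[0,0,-0.09],"jaw":1},
    {"angular":[0,0,0],"slide":[0,0,-0.09],"jaw":1},
    {"angular":[0,0,0],"slide":[0.04,-0.04,-0.09],"jaw":1},
    {"angular":[0,0,0],"slide":[0.08,-0.085,0],"jaw":1},
    {"angular":[0,0,0],"slide":[0.08,-0.085,0],"jaw":1},
    {"angular":[0,0,0],"slide":[0.08,-0.085,0],"jaw":1},
    {"angular":[0,0,0],"slide":[0.08,-0.085,0],"jaw":1},
    {"angular":[0,0,0],"slide":[0.08,-0.085,0],"jaw":1},
    {"angular":[0,0,0],"slide":[0.08,-0.085,0],"jaw":1}
  ]
}}

```text
time_s: 1.35
tool_pos: [0.344, -0.2985, 0.4209]
tool_rot: [180.0, 0.0, 14.1]
force: [1.0, -0.8, 1.0]
grip_width: 0.0868
grasp_force: 0.0
```

{"name": "step_arm", "arguments": {
  "rows": [
    {"angular":[0,0,0],"slide":[0.08,-0.085,0],"jaw":1},
    {"angular":[0,0,0],"slide":[0.08,-0.085,0],"jaw":1},
    {"angular":[0,0,0],"slide":[0.08,-0.085,0],"jaw":1},
    {"angular":[0,0,0],"slide":[0.08,-0.085,0],"jaw":1},
    {"angular":[0,0,0],"slide":[0.08,-0.085,0],"jaw":1},
    {"angular":[0,0,0],"slide":[0.04,-0.04,0],"jaw":1},
    {"angular":[0,0,0],"slide":[0,0,0],"jaw":1},
    {"angular":[0,0,0],"slide":[0,0,0],"jaw":1}
  ]
}}

```text
time_s: 2.35
tool_pos: [0.4999, -0.0226, 0.4209]
tool_rot: [180.0, 0.1, 14.0]
force: [0.6, -1.0, 0.0]
grip_width: 0.0868
grasp_force: 0.0
```

Run:
```python
from h import *
import cv2
o=env.get_obs(); print({k:o[k] for k in('time_s','tool_pos','tool_rot','qpos','force','wrist_torque')})
i=env.camera_info('wrist'); np.savez('w1.npz',**i); print(i)
cv2.imwrite('pics/w1.png',env.read_camera('wrist')[:,:,::-1])
```

```text
{'time_s': 2.35, 'tool_pos': array([ 0.49986671, -0.02258974,  0.42085834]), 'tool_rot': array([1.79983293e+02, 6.70593395e-02, 1.40071066e+01]), 'qpos': array([ 4.29114993e+01,  9.29141062e-02, -4.29743819e+01,  8.39401644e+01,
        9.62483370e-02,  9.60529027e+01, -7.60456642e+01]), 'force': array([ 0.57444634, -0.98094289,  0.04637128]), 'wrist_torque': array([-0.00721057,  0.01700087,  0.01283359])}
{'fx': 404.6817045637046, 'fy': 404.6817045637046, 'cx': 318.397747643682, 'cy': 228.27315501042193, 'R': array([[ 2.40993931e-01, -9.70526389e-01,  6.72955352e-04],
       [-9.39211646e-01, -2.33043257e-01,  2.52135528e-01],
       [-2.44547356e-01, -6.13951795e-02, -9.67691698e-01]]), 't': array([-0.1425994 ,  0.38717672,  0.68395639])}
```

View pics/w1.png

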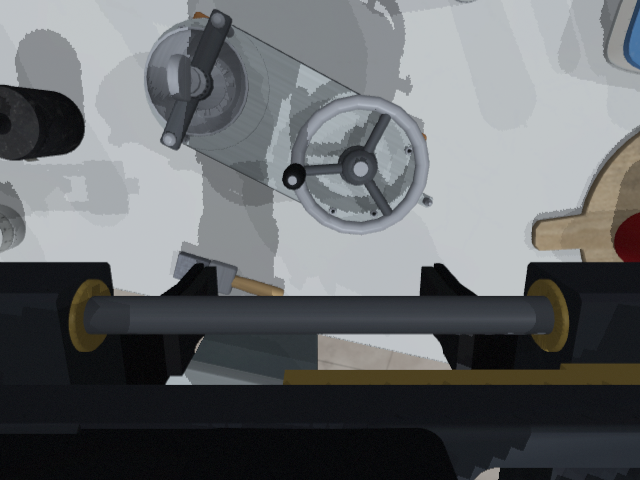

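Run:
```python
from h import *
import cv2
a=cv2.imread('pics/w1.png')[10:160,120:320]; cv2.imwrite('pics/w1c.png',cv2.resize(a,None,fx=4,fy=4,interpolation=2))
W=dict(np.load('w1.npz'))
T=lambda u,v:(210+u/5.7,180+v/5.7); S=lambda u,v:(205+u/5,180+v/5)
H=lambda th,z:(-.06*np.sin(th),-.0825-.06*np.cos(th),z)
obs=[('wrist',(219,18),(.054,.0825,.2)),('wrist',(172,140),(-.054,.0825,.2)),('wrist',(428,200),(0,-.1645,.165)),('wrist',(360,165.5),(0,-.0825,.176)),('wrist',(291,178),.24),
('top',T(182,100),(.054,.0825,.2)),('top',T(178,318),(-.054,.0825,.2)),('top',T(728,222),(0,-.1645,.165)),
('scene',S(190,258),(-.054,.0825,.2)),('scene',S(680,208),(0,-.1645,.165)),
('top',T(428,205),.24),('scene',S(420,140),.24)]
def f(p,w=1): return np.concatenate([(proj(n,mw(p,m if isinstance(m,tuple) else H(p[3],m)),W if n=='wrist' else None)-uv)*(w if n!='wrist' else 1) for n,uv,m in obs])
for w in(0.01,.5):
    r=least_squares(lambda p:f(p,w),[.6,.1,0,-3.3]); p=r.x; print(p,np.degrees(p[2:]));print(f(p).reshape(-1,2).round(1).tolist())
    print('screw',mw(p,(0,.0825,.23)),'wheel',mw(p,(0,-.0825,.2)),'handle',mw(p,H(p[3],.217)))
np.save('mill.npy',p)
print(proj('w',mw(p,(0,.0825,.247)),W),proj('w',mw(p,(0,.0825,.215)),W))
```

```text
[ 0.55479983  0.02575268 -0.2257933  -3.65974595] [ -12.93700295 -209.68799692]
[[-1.8, 0.1], [-3.4, -1.5], [3.0, 2.0], [0.2, 0.4], [2.4, -0.2], [-1.1, -1.7], [-0.7, -2.2], [-0.4, -3.2], [1.0, -1.9], [0.4, -1.4], [-0.7, -0.8], [0.4, 0.2]]
screw [0.5732699  0.10615857 0.23      ] wheel [ 0.53632976 -0.05465321  0.2       ] handle [0.51903699 0.00280078 0.217     ]
[ 0.55465259  0.02576872 -0.22610647 -3.65810076] [ -12.95494642 -209.5937348 ]
[[-1.8, 0.3], [-3.5, -1.4], [2.9, 2.2], [0.1, 0.6], [2.3, -0.1], [-1.0, -1.6], [-0.7, -2.2], [-0.4, -3.1], [1.0, -1.9], [0.4, -1.4], [-0.8, -0.7], [0.4, 0.3]]
screw [0.57314783 0.10616882 0.23      ] wheel [ 0.53615734 -0.05463138  0.2       ] handle [0.51897712 0.00285636 0.217     ]
[172.74579355  74.14488779] [186.41910425  78.72430656]
```

View pics/w1c.png

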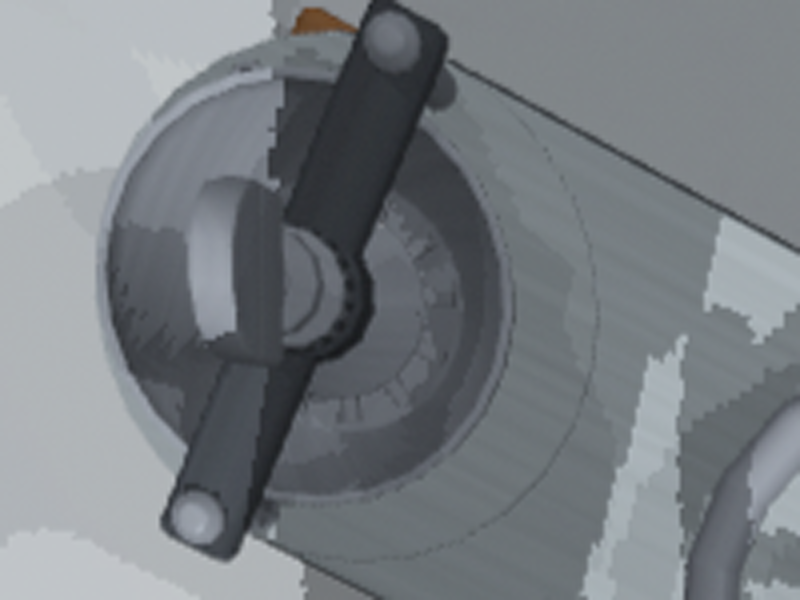

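The paddle is edge-on along image vertical at about (178,75), a world angle of roughly 15°. The handle top is at (291,178) and the handwheel reads about -3.66 rad, which is within its range. Going for the handle.

{"name": "step_arm", "arguments": {
  "rows": [
    {"angular":[0,0,0],"slide":[0.05,-0.04,0],"jaw":1},
    {"angular":[0,0,0],"slide":[0,0,0.09],"jaw":1},
    {"angular":[0,0,0],"slide":[0,0,0.09],"jaw":1},
    {"angular":[0,0,0],"slide":[0,0,0.09],"jaw":0.7},
    {"angular":[0,0,0],"slide":[0,0,0.07],"jaw":0.6},
    {"angular":[0,0,0],"slide":[0,0,0.06],"jaw":0.5},
    {"angular":[0,0,0],"slide":[0,0,0],"jaw":0.5},
    {"angular":[0,0,0],"slide":[0,0,0],"jaw":0.5}
  ],
  "newtons": 12
}}

```text
time_s: 3.4
tool_pos: [0.5202, 0.0032, 0.2225]
tool_rot: [180.0, -0.1, 14.0]
force: [0.8, -0.8, 0.4]
grip_width: 0.047
grasp_force: 0.0
```

Run:
```python
from h import *
import cv2
o=env.get_obs(); print({k:o[k] for k in('time_s','tool_pos','tool_rot','qpos','force','wrist_torque','grip_width')})
i=env.camera_info('wrist'); np.savez('w2.npz',**i)
cv2.imwrite('pics/w2.png',env.read_camera('wrist')[:,:,::-1]); print(proj('w',o['tool_pos'],i))
```

```text
{'time_s': 3.4, 'tool_pos': array([0.5202208 , 0.00320633, 0.22251153]), 'tool_rot': array([ 1.79953126e+02, -8.42198145e-02,  1.39955595e+01]), 'qpos': array([ 39.90820312,   6.21102479, -45.63382475, 101.67488261,
         4.65199678,  73.93329528, -82.84453836]), 'force': array([ 0.79397084, -0.8097446 ,  0.39948756]), 'wrist_torque': array([ 0.00065451,  0.03428736, -0.05859962]), 'grip_width': 0.04695983485700543}
[318.607791   303.73041876]
```

View pics/w2.png

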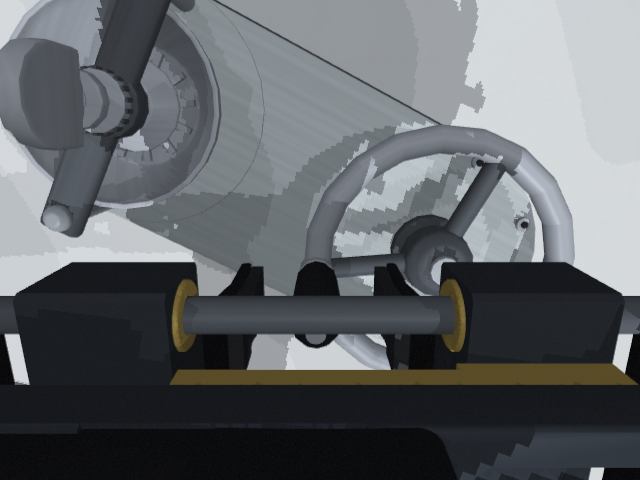

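The handle is centred between the fingers (317 against 318.6). Closing now.

{"name": "step_arm", "arguments": {
  "rows": [
    {"angular":[0,0,0],"slide":[0,0,0],"jaw":0.1},
    {"angular":[0,0,0],"slide":[0,0,0],"jaw":0.1},
    {"angular":[0,0,0],"slide":[0,0,0],"jaw":0.1},
    {"angular":[0,0,0],"slide":[0,0,0],"jaw":0.1}
  ],
  "newtons": 15
}}

```text
time_s: 3.95
tool_pos: [0.5197, 0.0041, 0.2215]
tool_rot: [180.0, -0.0, 14.1]
force: [1.0, 0.3, 1.5]
grip_width: 0.0192
grasp_force: 15.0
```

```bash
cat > ring.py <<'E'
from h import *
import sys
# next moves round the wheel in tool slide units, from present pose to the given wheel angles (deg), yaw kept
o=env.get_obs(); p=np.load('mill.npy'); 
if len(sys.argv)>2: p[:2]+=0
c=mw(p,(0,-.0825,0))[:2]; P=o['tool_pos'][:2].copy(); y=np.radians(o['tool_rot'][2]); d=P-c
th=lambda d:(-np.degrees(np.arctan2(d[1],d[0])-p[2])-90+360)%360-360
print('r',np.hypot(*d),'theta',th(d),'F',o['force'].round(1),'T',o['wrist_torque'].round(2),'w',o['grip_width'],o['grasp_force'],o['qpos'].round(0))
X=np.array([np.cos(y),np.sin(y)]); Y=np.array([np.sin(y),-np.cos(y)])
for a in np.linspace(th(d),float(sys.argv[1]),int(sys.argv[2])+1)[1:]:
    t=np.radians(a); q=mw(p,(-.06*np.sin(t),-.0825-.06*np.cos(t),0))[:2]; v=(q-P)/.5; print(round(a,1),(v@X).round(3),(v@Y).round(3)); P=q
E
python3 ring.py 0 30
```

```text
r 0.0610103408112156 theta -208.58403536787262 F [1.  0.3 1.5] T [ 0.09  0.06 -0.01] w 0.019172910142133345 15.000116731971502 [ 40.   6. -46. 102.   5.  74. -83.]
-201.6 0.015 0.003
-194.7 0.014 0.002
-187.7 0.014 0.004
-180.8 0.013 0.006
-173.8 0.013 0.007
-166.9 0.012 0.009
-159.9 0.011 0.01
-153.0 0.009 0.011
-146.0 0.008 0.012
-139.1 0.006 0.013
-132.1 0.005 0.014
-125.2 0.003 0.014
-118.2 0.001 0.015
-111.2 -0.001 0.015
-104.3 -0.002 0.014
-97.3 -0.004 0.014
-90.4 -0.006 0.013
-83.4 -0.007 0.013
-76.5 -0.009 0.012
-69.5 -0.01 0.01
-62.6 -0.011 0.009
-55.6 -0.012 0.008
-48.7 -0.013 0.006
-41.7 -0.014 0.005
-34.8 -0.014 0.003
-27.8 -0.015 0.001
-20.9 -0.015 -0.001
-13.9 -0.014 -0.002
-7.0 -0.014 -0.004
0.0 -0.013 -0.006
```

{"name": "step_arm", "arguments": {
  "rows": [
    {"angular":[0,0,0],"slide":[0.015,0.002,0],"jaw":0.1},
    {"angular":[0,0,0],"slide":[0.014,0.002,0],"jaw":0.1},
    {"angular":[0,0,0],"slide":[0.014,0.004,0],"jaw":0.1},
    {"angular":[0,0,0],"slide":[0.013,0.006,0],"jaw":0.1},
    {"angular":[0,0,0],"slide":[0.013,0.007,0],"jaw":0.1},
    {"angular":[0,0,0],"slide":[0.012,0.009,0],"jaw":0.1},
    {"angular":[0,0,0],"slide":[0.011,0.01,0],"jaw":0.1},
    {"angular":[0,0,0],"slide":[0.009,0.011,0],"jaw":0.1},
    {"angular":[0,0,0],"slide":[0.008,0.012,0],"jaw":0.1},
    {"angular":[0,0,0],"slide":[0.006,0.013,0],"jaw":0.1}
  ]
}}

```text
time_s: 5.2
tool_pos: [0.5864, -0.0185, 0.2215]
tool_rot: [-180.0, -0.2, 14.1]
force: [3.7, 4.1, 2.0]
grip_width: 0.019
grasp_force: 15.0
```

```bash
python3 ring.py 0 20
```

```text
r 0.061891400779277045 theta -138.69383651428396 F [3.7 4.1 2. ] T [ 0.95 -0.65  0.05] w 0.018954954894409466 15.00037050805986 [ 37.  16. -44.  93.  11.  76. -85.]
-131.8 0.001 0.015
-124.8 0.003 0.014
-117.9 0.001 0.014
-111.0 -0.001 0.014
-104.0 -0.002 0.014
-97.1 -0.004 0.014
-90.2 -0.006 0.013
-83.2 -0.007 0.013
-76.3 -0.009 0.012
-69.3 -0.01 0.01
-62.4 -0.011 0.009
-55.5 -0.012 0.008
-48.5 -0.013 0.006
-41.6 -0.014 0.004
-34.7 -0.014 0.003
-27.7 -0.014 0.001
-20.8 -0.014 -0.001
-13.9 -0.014 -0.002
-6.9 -0.014 -0.004
0.0 -0.013 -0.006
```

{"name": "step_arm", "arguments": {
  "rows": [
    {"angular":[0,0,0],"slide":[0.003,0.014,0],"jaw":0.1},
    {"angular":[0,0,0],"slide":[0.003,0.014,0],"jaw":0.1},
    {"angular":[0,0,0],"slide":[0.001,0.014,0],"jaw":0.1},
    {"angular":[0,0,0],"slide":[-0.001,0.014,0],"jaw":0.1},
    {"angular":[0,0,0],"slide":[-0.002,0.014,0],"jaw":0.1},
    {"angular":[0,0,0],"slide":[-0.004,0.014,0],"jaw":0.1},
    {"angular":[0,0,0],"slide":[-0.006,0.013,0],"jaw":0.1},
    {"angular":[0,0,0],"slide":[-0.007,0.013,0],"jaw":0.1},
    {"angular":[0,0,0],"slide":[-0.009,0.012,0],"jaw":0.1},
    {"angular":[0,0,0],"slide":[-0.01,0.01,0],"jaw":0.1}
  ]
}}

```text
time_s: 6.45
tool_pos: [0.5857, -0.0888, 0.2215]
tool_rot: [179.9, -0.1, 14.0]
force: [4.5, -2.0, 2.4]
grip_width: 0.019
grasp_force: 15.0
```

```bash
python3 ring.py 0 10
```

```text
r 0.06018185069821522 theta -68.3992634561609 F [ 4.5 -2.   2.4] T [-0.27 -0.94 -0.02] w 0.01901806942725086 15.00049011003526 [ 42.  16. -42.  92.  11.  76. -78.]
-61.6 -0.012 0.009
-54.7 -0.012 0.007
-47.9 -0.013 0.006
-41.0 -0.014 0.004
-34.2 -0.014 0.003
-27.4 -0.014 0.001
-20.5 -0.014 -0.001
-13.7 -0.014 -0.002
-6.8 -0.014 -0.004
0.0 -0.013 -0.006
```

{"name": "step_arm", "arguments": {
  "rows": [
    {"angular":[0,0,0],"slide":[-0.012,0.009,0],"jaw":0.1},
    {"angular":[0,0,0],"slide":[-0.012,0.007,0],"jaw":0.1},
    {"angular":[0,0,0],"slide":[-0.013,0.006,0],"jaw":0.1},
    {"angular":[0,0,0],"slide":[-0.014,0.004,0],"jaw":0.1},
    {"angular":[0,0,0],"slide":[-0.014,0.003,0],"jaw":0.1},
    {"angular":[0,0,0],"slide":[-0.014,0.001,0],"jaw":0.1},
    {"angular":[0,0,0],"slide":[-0.014,-0.001,0],"jaw":0.1},
    {"angular":[0,0,0],"slide":[-0.014,-0.002,0],"jaw":0.1},
    {"angular":[0,0,0],"slide":[0,0,0],"jaw":0.1}
  ]
}}

```text
time_s: 7.58
tool_pos: [0.5349, -0.113, 0.2214]
tool_rot: [180.0, 0.2, 14.1]
force: [-0.3, -3.1, 7.3]
grip_width: 0.0194
grasp_force: 15.0
```

```bash
python3 ring.py 0 2
python3 - <<'E'
from h import *
import cv2
o=env.get_obs(); p=np.load('mill.npy')
Q=np.array([[.5197,.0041],[.5864,-.0185],[.5857,-.0888],o['tool_pos'][:2]])
r=least_squares(lambda c:np.hypot(*(Q-c).T)-.06,[.54,-.05]); c=r.x; print(c,r.fun,mw(p,(0,-.0825,0))); print('target', c+mw(p,(0,-.06,0))[:2]-p[:2], o['tool_pos'])
im=env.read_camera('wrist')[:,:,::-1]; cv2.imwrite('pics/w3.png',im); np.savez('w3.npz',**env.camera_info('wrist'))
E
```

```text
r 0.05836061658758018 theta -11.675748527956443 F [-0.3 -3.1  7.3] T [-0.73  0.3   0.02] w 0.01940017978440968 15.000646021217108 [ 47.  10. -42.  98.   7.  75. -72.]
-5.8 -0.012 -0.001
0.0 -0.011 -0.005
[ 0.53744897 -0.05313212] [-7.88742321e-05 -3.67915293e-05  2.99412415e-06 -9.84560727e-05] [ 0.53615734 -0.05463138  0.        ]
target [ 0.52399789 -0.11160492] [ 0.53485448 -0.11297745  0.22138467]
```

View pics/w3.png

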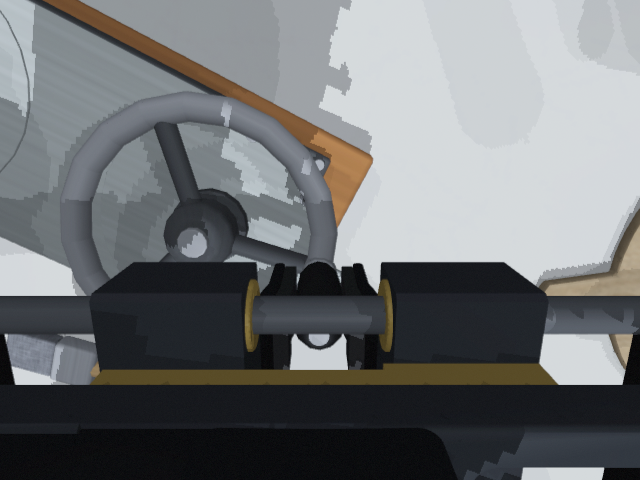

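Run:
```python
from h import *
W=dict(np.load('w1.npz')); T=lambda u,v:(210+u/5.7,180+v/5.7)
c=np.array([.53745,-.05313])
wc=ray('w',(360,165.3),.176,W)[:2]; print('rim',wc, 'handle',ray('w',(291,178),.24,W)[:2])
mid=(ray('w',(218,20),.2,W)+ray('w',(169.2,138.8),.2,W))[:2]/2; pt=ray('w',(428,200),.165,W)[:2]
for nm,a in(('screw',mid),('ptr',pt)):
    for b in(wc,c): d=a-b; print(nm,np.hypot(*d),np.degrees(np.arctan2(d[1],d[0])))
d=mid-pt;print(np.hypot(*d),np.degrees(np.arctan2(d[1],d[0])))
n=(ray('w',(218,20),.2,W)-ray('w',(169.2,138.8),.2,W))[:2];print('nuts',np.hypot(*n),np.degrees(np.arctan2(n[1],n[0]))+90)
n1,n2=ray('top',T(182,100),.2)[:2],ray('top',T(178,318),.2)[:2]; pt=ray('top',T(728,222),.165)[:2];hb=ray('top',T(552,212),.176)[:2]
d=(n1+n2)/2-pt;print('top',(n1+n2)/2,hb,np.hypot(*d),np.degrees(np.arctan2(d[1],d[0])));n=n1-n2;print(np.hypot(*n),np.degrees(np.arctan2(n[1],n[0]))+90)
```

```text
rim [ 0.53687163 -0.05434979] handle [0.51845782 0.00462223]
screw 0.16371488615276225 77.3930543501384
screw 0.16239854005790563 77.49825845740905
ptr 0.07867664842072115 -102.98537499304798
ptr 0.07999573283183056 -103.19271609516336
0.24239037550157522 77.2702220856222
nuts 0.10701771536961616 76.77643439503973
top [0.56724035 0.10518457] [ 0.5305919  -0.05584068] 0.24516134002152856 76.18062723822914
0.10918992780842063 76.5777715328459
```

{"name": "step_arm", "arguments": {
  "rows": [
    {"angular":[0,0,0],"slide":[-0.01,-0.003,0],"jaw":0.1},
    {"angular":[0,0,0],"slide":[-0.01,-0.005,0],"jaw":0.1},
    {"angular":[0,0,0],"slide":[0,0,0],"jaw":0.1}
  ]
}}

```text
time_s: 8.0
tool_pos: [0.5242, -0.1115, 0.2214]
tool_rot: [180.0, 0.2, 14.1]
force: [-0.8, -3.1, 8.1]
grip_width: 0.019
grasp_force: 15.0
```

Run:
```python
from h import *
o=env.get_obs(); c=np.array([.53745,-.05313]);d=o['tool_pos'][:2]-c; print(np.hypot(*d),np.degrees(np.arctan2(d[1],d[0])),'want -102.9',o['tool_pos'],o['force'],o['wrist_torque'])
```

```text
0.059832416907056526 -102.7568141582674 want -102.9 [ 0.5242382  -0.11148552  0.22139765] [-0.79949183 -3.07778621  8.14771702] [-0.75588828  0.33048751 -0.00427195]
```

{"name": "step_arm", "arguments": {
  "rows": [
    {"angular":[0,0,0],"slide":[0,0,0],"jaw":0.6},
    {"angular":[0,0,0],"slide":[0,0,0],"jaw":0.6},
    {"angular":[0,0,0],"slide":[0,0,0],"jaw":0.6},
    {"angular":[0,0,0],"slide":[0,0,-0.06],"jaw":0.6},
    {"angular":[0,0,0],"slide":[0,0,-0.1],"jaw":0.6},
    {"angular":[0,0,0],"slide":[0,0,-0.1],"jaw":0.6},
    {"angular":[0,0,0],"slide":[0.051,-0.1,-0.05],"jaw":0.6},
    {"angular":[0,0,0],"slide":[0.051,-0.1,0],"jaw":0.6},
    {"angular":[0,0,0],"slide":[0.051,-0.1,0],"jaw":0.6},
    {"angular":[0,0,0],"slide":[0.051,-0.1,0],"jaw":0.6}
  ]
}}

```text
time_s: 9.25
tool_pos: [0.576, 0.1092, 0.376]
tool_rot: [-180.0, 0.0, 14.1]
force: [0.7, -0.8, -0.1]
grip_width: 0.0524
grasp_force: 0.0
```

{"name": "step_arm", "arguments": {
  "rows": [
    {"angular":[0,0,-0.05],"slide":[0,0,0],"jaw":0.6},
    {"angular":[0,0,-0.055],"slide":[0,0,0],"jaw":0.6},
    {"angular":[0,0,-0.055],"slide":[0,0,0],"jaw":0.6},
    {"angular":[0,0,-0.055],"slide":[0,0,0],"jaw":0.6},
    {"angular":[0,0,-0.055],"slide":[0,0,0],"jaw":0.6},
    {"angular":[0,0,-0.055],"slide":[0,0,0],"jaw":0.6},
    {"angular":[0,0,-0.055],"slide":[0,0,0],"jaw":0.6},
    {"angular":[0,0,-0.055],"slide":[0,0,0],"jaw":0.6},
    {"angular":[0,0,-0.055],"slide":[0,0,0],"jaw":0.6},
    {"angular":[0,0,-0.055],"slide":[0,0,0],"jaw":0.6}
  ]
}}

```text
time_s: 10.5
tool_pos: [0.5757, 0.1077, 0.3757]
tool_rot: [-179.9, -0.0, 112.5]
force: [0.5, 0.5, -0.5]
grip_width: 0.0521
grasp_force: 0.0
```

{"name": "step_arm", "arguments": {
  "rows": [
    {"angular":[0,0,-0.055],"slide":[0,0,0],"jaw":0.6},
    {"angular":[0,0,-0.055],"slide":[0,0,0],"jaw":0.6},
    {"angular":[0,0,-0.055],"slide":[0,0,0],"jaw":0.6},
    {"angular":[0,0,-0.055],"slide":[0,0,0],"jaw":0.6},
    {"angular":[0,0,-0.055],"slide":[0,0,0],"jaw":0.6},
    {"angular":[0,0,-0.055],"slide":[0,0,0],"jaw":0.6},
    {"angular":[0,0,-0.055],"slide":[0,0,0],"jaw":0.6},
    {"angular":[0,0,-0.055],"slide":[0,0,0],"jaw":0.6},
    {"angular":[0,0,-0.02],"slide":[0,0,0],"jaw":0.6},
    {"angular":[0,0,0],"slide":[0,0,0],"jaw":0.6}
  ]
}}

```text
time_s: 11.75
tool_pos: [0.5758, 0.1076, 0.3758]
tool_rot: [180.0, -0.1, -165.0]
force: [0.8, -0.1, -0.8]
grip_width: 0.0522
grasp_force: 0.0
```

Run:
```python
from h import *
import cv2
o=env.get_obs(); print({k:o[k] for k in('time_s','tool_pos','tool_rot','qpos','force','wrist_torque','grip_width')})
i=env.camera_info('wrist'); np.savez('w4.npz',**i)
im=env.read_camera('wrist')[:,:,::-1].copy(); cv2.imwrite('pics/w4.png',im); print(proj('w',(.5743,.1077,.247),i),i['R'][:2])
```

```text
{'time_s': 11.75, 'tool_pos': array([0.57581739, 0.10761739, 0.37579048]), 'tool_rot': array([ 1.79969514e+02, -6.57819380e-02, -1.65026249e+02]), 'qpos': array([ 42.84405594,  24.40723452, -77.23527634,  77.60300666,
        23.86296878,  96.15884674,  74.48212651]), 'force': array([ 0.77603537, -0.06824175, -0.76408138]), 'wrist_torque': array([ 0.09411768, -0.12340141,  0.02744204]), 'grip_width': 0.052203758199469076}
[319.12675161 224.73178919] [[-2.57279242e-01  9.66337079e-01  2.05592965e-04]
 [ 9.35988864e-01  2.49146370e-01  2.48698479e-01]]
```

View pics/w4.png

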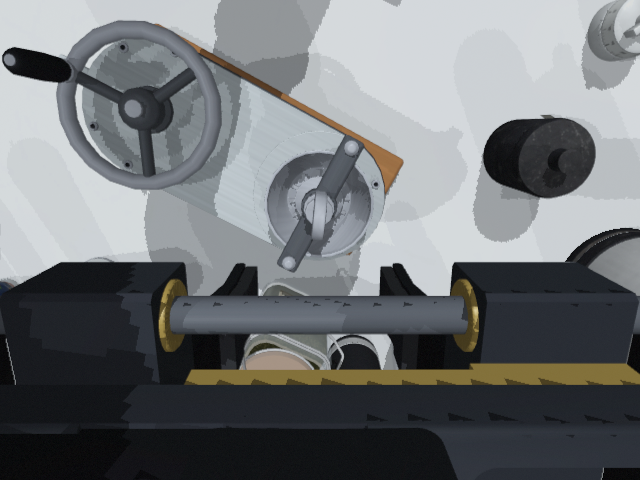

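The wheel handle stands over the pin. The bridge nuts are at (351,147) and (289,263), and the paddle is upright at about (319,215). I'll check the screw position from this closer view.

Run:
```python
from h import *
i=dict(np.load('w4.npz'))
print(proj('w',(.5743,.1077,.2),i),ray('w',(351,147),.2,i),ray('w',(289,263),.2,i),(ray('w',(351,147),.2,i)+ray('w',(289,263),.2,i))/2)
print('hub',ray('w',(141,106),.176,i), 'paddle',ray('w',(319,216),.247,i),ray('w',(320,210),.231,i), ray('w',(140,105),.183,i),'handle',ray('w',(10,60),.24,i))
for n,uv,z in(('top',(203,194),0),('top',(176,132),.25),('scene',(190,225),0),('scene',(178,142),.25),('scene',(228,185),.15)):print(n,ray(n,uv,z))
```

```text
[319.0130127  210.72319355] [0.51920026 0.11866358 0.2       ] [0.62371116 0.094992   0.2       ] [0.57145571 0.10682779 0.2       ]
hub [ 0.53241242 -0.05321241  0.176     ] paddle [0.56832864 0.10601684 0.247     ] [0.56728806 0.10651949 0.231     ] [ 0.53138773 -0.05118217  0.183     ] handle [ 0.52158514 -0.11239165  0.24      ]
top [0.78442581 0.20697739 0.        ]
top [0.83272659 0.2158861  0.25      ]
scene [0.80453363 0.23308298 0.        ]
scene [0.86750156 0.219235   0.25      ]
scene [0.76753313 0.11092905 0.15      ]
```

{"name": "step_arm", "arguments": {
  "rows": [
    {"angular":[0,0,0],"slide":[0.003,0,0.05],"jaw":0.6},
    {"angular":[0,0,0],"slide":[0,0,0.05],"jaw":0.6},
    {"angular":[0,0,0],"slide":[0,0,0.05],"jaw":0.6},
    {"angular":[0,0,0],"slide":[0,0,0],"jaw":0.6}
  ]
}}

```text
time_s: 12.3
tool_pos: [0.5737, 0.1064, 0.2996]
tool_rot: [-180.0, -0.2, -165.1]
force: [-0.2, -0.1, 0.5]
grip_width: 0.0524
grasp_force: 0.0
```

```bash
cat > s.py <<'E'
from h import *
np.set_printoptions(precision=4,suppress=True)
o=env.get_obs(); print({k:o[k] for k in('time_s','tool_pos','tool_rot','qpos','force','wrist_torque','grip_width','grasp_force')})
E
python3 s.py; python3 -c "
from h import *; import cv2
cv2.imwrite('pics/w5.png',env.read_camera('wrist')[:,:,::-1]); print(proj('w',(.5743,.1077,.231)))"
```

```text
{'time_s': 12.3, 'tool_pos': array([0.5737, 0.1064, 0.2996]), 'tool_rot': array([-179.9992,   -0.2032, -165.0627]), 'qpos': array([ 44.5608,  25.4847, -76.5002,  85.8401,  24.6914,  88.2067,
        73.4769]), 'force': array([-0.1771, -0.0997,  0.4829]), 'wrist_torque': array([ 0.1214, -0.1279,  0.0201]), 'grip_width': 0.05235726046386749, 'grasp_force': 0.0}Traceback (most recent call last):
  File "<string>", line 3, in <module>
    cv2.imwrite('pics/w5.png',env.read_camera('wrist')[:,:,::-1]); print(proj('w',(.5743,.1077,.231)))
                                                                         ~~~~^^^^^^^^^^^^^^^^^^^^^^^^
  File "h.py", line 5, in proj
    i=i or env.camera_info(n); c=i['R']@np.array(X)+i['t']; return np.array([i['fx']*c[0]/c[2]+i['cx'],i['fy']*c[1]/c[2]+i['cy']])
           ~~~~~~~~~~~~~~~^^^
ValueError: cameras: scene, top, wrist
```

View pics/w5.png

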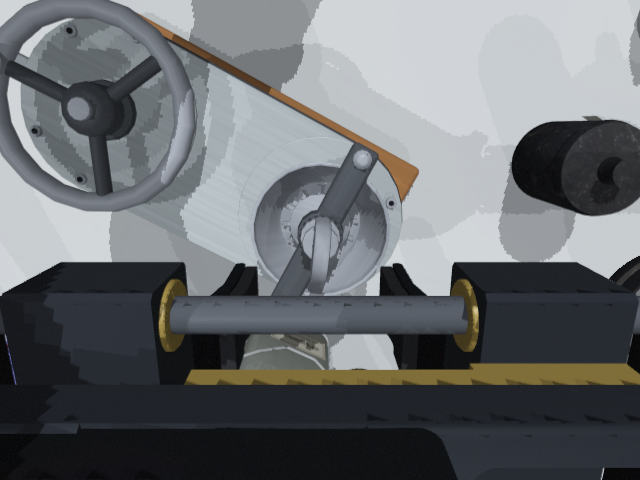

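The paddle is centred between the fingers (column about 321) and nearly aligned. Lowering and gripping.

{"name": "step_arm", "arguments": {
  "rows": [
    {"angular":[0,0,0],"slide":[-0.002,0.002,0.045],"jaw":0.6},
    {"angular":[0,0,0],"slide":[0,0,0.045],"jaw":0.6},
    {"angular":[0,0,0],"slide":[0,0,0.035],"jaw":0.6},
    {"angular":[0,0,0],"slide":[0,0,0],"jaw":0.6},
    {"angular":[0,0,0],"slide":[0,0,0],"jaw":0.02},
    {"angular":[0,0,0],"slide":[0,0,0],"jaw":0.02},
    {"angular":[0,0,0],"slide":[0,0,0],"jaw":0.02},
    {"angular":[0,0,0],"slide":[0,0,0],"jaw":0.02},
    {"angular":[0,0,0],"slide":[0,0,0],"jaw":0.02}
  ],
  "newtons": 25
}}

```text
time_s: 13.48
tool_pos: [0.5755, 0.1079, 0.2388]
tool_rot: [-179.9, 0.0, -165.0]
force: [1.3, -6.4, 1.3]
grip_width: 0.0103
grasp_force: 5.7
```

```bash
python3 s.py
```

```text
{'time_s': 13.475, 'tool_pos': array([0.5755, 0.1079, 0.2388]), 'tool_rot': array([-179.9449,    0.0047, -165.0241]), 'qpos': array([ 43.8337,  27.4979, -74.7927,  91.1116,  26.7898,  82.0632,
        71.8548]), 'force': array([ 1.2914, -6.4449,  1.3026]), 'wrist_torque': array([-0.8705, -0.5395, -0.0408]), 'grip_width': 0.010257780583713644, 'grasp_force': 5.683476226522544}
```

{"name": "step_arm", "arguments": {
  "rows": [
    {"angular":[0,0,0],"slide":[0,0,0],"jaw":0.02},
    {"angular":[0,0,0],"slide":[0,0,0],"jaw":0.02}
  ]
}}

```text
time_s: 13.72
tool_pos: [0.5755, 0.1078, 0.2388]
tool_rot: [-180.0, -0.0, -165.0]
force: [-0.7, -1.7, 0.9]
grip_width: 0.0091
grasp_force: 25.0
```

```bash
python3 s.py
```

```text
{'time_s': 13.725, 'tool_pos': array([0.5755, 0.1078, 0.2388]), 'tool_rot': array([-179.9656,   -0.0126, -165.045 ]), 'qpos': array([ 43.8403,  27.5002, -74.7868,  91.108 ,  26.7659,  82.0733,
        71.8507]), 'force': array([-0.7178, -1.7275,  0.9161]), 'wrist_torque': array([-0.2096, -0.0686,  0.0142]), 'grip_width': 0.009086946354438298, 'grasp_force': 24.999606139026582}
```

{"name": "step_arm", "arguments": {
  "rows": [
    {"angular":[0,0,0.05],"slide":[0,0,0.0001],"jaw":0.02},
    {"angular":[0,0,0.05],"slide":[0,0,0.0001],"jaw":0.02},
    {"angular":[0,0,0.05],"slide":[0,0,0.0001],"jaw":0.02},
    {"angular":[0,0,0.05],"slide":[0,0,0.0001],"jaw":0.02},
    {"angular":[0,0,0.05],"slide":[0,0,0.0001],"jaw":0.02},
    {"angular":[0,0,0.05],"slide":[0,0,0.0001],"jaw":0.02}
  ]
}}

```text
time_s: 14.48
tool_pos: [0.5752, 0.1062, 0.2385]
tool_rot: [-179.8, 0.1, 140.6]
force: [-2.4, -5.9, 3.0]
grip_width: 0.0089
grasp_force: 25.0
```

```bash
python3 s.py
```

```text
{'time_s': 14.475, 'tool_pos': array([0.5752, 0.1062, 0.2385]), 'tool_rot': array([-179.8115,    0.0725,  140.6101]), 'qpos': array([ 37.793 ,  21.149 , -63.2572,  91.2733,  19.2748,  79.5981,
        23.1251]), 'force': array([-2.4152, -5.8747,  2.9722]), 'wrist_torque': array([-0.9786,  0.3042,  0.0346]), 'grip_width': 0.008939800567908133, 'grasp_force': 24.99594545282889}
```

{"name": "step_arm", "arguments": {
  "rows": [
    {"angular":[0,0,0.05],"slide":[0,-0.001,0.0001],"jaw":0.02},
    {"angular":[0,0,0.05],"slide":[0,-0.001,0.0001],"jaw":0.02},
    {"angular":[0,0,0.05],"slide":[0,0,0.0001],"jaw":0.02},
    {"angular":[0,0,0.05],"slide":[0,0,0.0001],"jaw":0.02},
    {"angular":[0,0,0.05],"slide":[0,0,0.0001],"jaw":0.02},
    {"angular":[0,0,0.05],"slide":[0,0,0.0001],"jaw":0.02}
  ]
}}

```text
time_s: 15.22
tool_pos: [0.5737, 0.1054, 0.2382]
tool_rot: [-179.8, 0.2, 86.6]
force: [-5.2, -5.2, 5.0]
grip_width: 0.0091
grasp_force: 25.0
```

```bash
python3 s.py
```

```text
{'time_s': 15.225, 'tool_pos': array([0.5737, 0.1054, 0.2382]), 'tool_rot': array([-179.8391,    0.225 ,   86.6236]), 'qpos': array([ 31.23  ,  17.3784, -53.3332,  91.6132,  14.2986,  78.4073,
       -27.1808]), 'force': array([-5.1602, -5.2332,  5.036 ]), 'wrist_torque': array([-1.024 ,  0.8982,  0.1074]), 'grip_width': 0.009115505976188525, 'grasp_force': 24.996205153875053}
```

{"name": "step_arm", "arguments": {
  "rows": [
    {"angular":[0,0,0.05],"slide":[-0.001,-0.001,0],"jaw":0.02},
    {"angular":[0,0,0.05],"slide":[0,-0.001,0],"jaw":0.02},
    {"angular":[0,0,0.05],"slide":[0,0,0],"jaw":0.02},
    {"angular":[0,0,0.05],"slide":[0,0,0],"jaw":0.02},
    {"angular":[0,0,0.05],"slide":[0,0,0.0001],"jaw":0.02},
    {"angular":[0,0,0.05],"slide":[0,0,0.0001],"jaw":0.02}
  ]
}}

```text
time_s: 15.98
tool_pos: [0.5721, 0.1063, 0.2379]
tool_rot: [-180.0, 0.3, 32.7]
force: [-5.2, -3.8, 4.3]
grip_width: 0.0085
grasp_force: 25.0
```

```bash
python3 s.py
```

```text
{'time_s': 15.975, 'tool_pos': array([0.5721, 0.1063, 0.2379]), 'tool_rot': array([-179.9895,    0.2561,   32.6895]), 'qpos': array([ 25.0824,  15.0929, -45.1287,  91.9854,  10.9373,  77.7177,
       -78.7526]), 'force': array([-5.2403, -3.8464,  4.3108]), 'wrist_torque': array([-0.6188,  1.0639,  0.0846]), 'grip_width': 0.008493850548849718, 'grasp_force': 24.996076519601047}
```

{"name": "step_arm", "arguments": {
  "rows": [
    {"angular":[0,0,0.028],"slide":[-0.001,0,0],"jaw":0.02},
    {"angular":[0,0,0.028],"slide":[-0.001,0,0],"jaw":0.02},
    {"angular":[0,0,0.028],"slide":[0,0,0.0001],"jaw":0.02},
    {"angular":[0,0,0.028],"slide":[0,0,0],"jaw":0.02},
    {"angular":[0,0,0.028],"slide":[0,0,0.0001],"jaw":0.02},
    {"angular":[0,0,0.028],"slide":[0,0,0],"jaw":0.02}
  ]
}}

```text
time_s: 16.73
tool_pos: [0.5717, 0.1072, 0.2377]
tool_rot: [180.0, 0.1, 2.6]
force: [-2.8, -0.6, 1.0]
grip_width: 0.0089
grasp_force: 25.0
```

```bash
python3 s.py
```

```text
{'time_s': 16.725, 'tool_pos': array([0.5717, 0.1072, 0.2377]), 'tool_rot': array([179.9986,   0.1416,   2.6402]), 'qpos': array([  21.9725,   14.1601,  -41.1657,   92.2165,    9.4617,   77.3367,
       -107.7936]), 'force': array([-2.7696, -0.5974,  1.047 ]), 'wrist_torque': array([-0.0312,  0.6346,  0.0714]), 'grip_width': 0.008887203724464205, 'grasp_force': 24.998179217800498}
```

Torque is still only friction (0.07 N m). Continuing in 2.7° rows and checking as I go.

{"name": "step_arm", "arguments": {
  "rows": [
    {"angular":[0,0,0.015],"slide":[0,0,0],"jaw":0.02},
    {"angular":[0,0,0.015],"slide":[0,0,0],"jaw":0.02},
    {"angular":[0,0,0.015],"slide":[0,0,0],"jaw":0.02},
    {"angular":[0,0,0.015],"slide":[0,0,0.0001],"jaw":0.02}
  ]
}}

```text
time_s: 17.23
tool_pos: [0.5717, 0.1075, 0.2377]
tool_rot: [180.0, 0.1, -8.1]
force: [-2.5, 0.1, 2.5]
grip_width: 0.0086
grasp_force: 25.0
```

```bash
python3 s.py
```

```text
{'time_s': 17.225, 'tool_pos': array([0.5717, 0.1075, 0.2377]), 'tool_rot': array([179.9986,   0.1391,  -8.0694]), 'qpos': array([  20.8767,   13.9164,  -39.8278,   92.255 ,    9.0252,   77.2526,
       -118.21  ]), 'force': array([-2.5303,  0.1041,  2.4749]), 'wrist_torque': array([0.049 , 0.6234, 0.0603]), 'grip_width': 0.008631602365831537, 'grasp_force': 24.999178773723543}
```

{"name": "step_arm", "arguments": {
  "rows": [
    {"angular":[0,0,0.015],"slide":[0,0,0],"jaw":0.02},
    {"angular":[0,0,0.015],"slide":[0,0,0],"jaw":0.02}
  ]
}}

```text
time_s: 17.48
tool_pos: [0.5717, 0.1077, 0.2377]
tool_rot: [180.0, 0.1, -13.5]
force: [-2.5, 0.3, 1.0]
grip_width: 0.0088
grasp_force: 25.0
```

```bash
python3 s.py
```

```text
{'time_s': 17.475, 'tool_pos': array([0.5717, 0.1077, 0.2377]), 'tool_rot': array([179.9978,   0.1327, -13.4532]), 'qpos': array([  20.3344,   13.7989,  -39.1692,   92.2723,    8.8175,   77.2105,
       -123.453 ]), 'force': array([-2.488 ,  0.2681,  0.9932]), 'wrist_torque': array([0.072 , 0.5103, 0.3094]), 'grip_width': 0.008754112022298947, 'grasp_force': 25.011410051956773}
```

{"name": "step_arm", "arguments": {
  "rows": [
    {"angular":[0,0,0.008],"slide":[0,0,0],"jaw":0.02},
    {"angular":[0,0,0],"slide":[0,0,0],"jaw":0.02}
  ]
}}

```text
time_s: 17.73
tool_pos: [0.5719, 0.1076, 0.2376]
tool_rot: [180.0, 0.1, -14.8]
force: [-3.9, 1.7, 1.3]
grip_width: 0.009
grasp_force: 25.0
```

```bash
python3 s.py
```

```text
{'time_s': 17.725, 'tool_pos': array([0.5719, 0.1076, 0.2376]), 'tool_rot': array([179.9972,   0.1134, -14.7756]), 'qpos': array([  20.1924,   13.7762,  -38.9924,   92.2713,    8.7787,   77.1844,
       -124.7368]), 'force': array([-3.9311,  1.72  ,  1.3348]), 'wrist_torque': array([0.3434, 1.0005, 0.4892]), 'grip_width': 0.009001269062123389, 'grasp_force': 25.00067920424044}
```

Seated: torque rose to 0.49 N m at a yaw of about -13°, which matches the mill's own axis. Backing off a quarter turn to yaw of about 77.5°.

{"name": "step_arm", "arguments": {
  "rows": [
    {"angular":[0,0,-0.05],"slide":[0,0,-0.0001],"jaw":0.02},
    {"angular":[0,0,-0.05],"slide":[0,0,-0.0001],"jaw":0.02},
    {"angular":[0,0,-0.05],"slide":[0,0,-0.0001],"jaw":0.02},
    {"angular":[0,0,-0.05],"slide":[0,0,-0.0001],"jaw":0.02},
    {"angular":[0,0,-0.05],"slide":[0,0,-0.0001],"jaw":0.02},
    {"angular":[0,0,-0.05],"slide":[0,0,-0.0001],"jaw":0.02},
    {"angular":[0,0,-0.05],"slide":[0,0,-0.0001],"jaw":0.02},
    {"angular":[0,0,-0.05],"slide":[0,0,-0.0001],"jaw":0.02},
    {"angular":[0,0,-0.05],"slide":[0,0,-0.0001],"jaw":0.02},
    {"angular":[0,0,-0.05],"slide":[0,0,-0.0001],"jaw":0.02}
  ]
}}

```text
time_s: 18.98
tool_pos: [0.5731, 0.1055, 0.2381]
tool_rot: [180.0, 0.1, 75.3]
force: [-1.9, -0.8, -0.1]
grip_width: 0.0088
grasp_force: 25.0
```

```bash
python3 s.py
```

```text
{'time_s': 18.975, 'tool_pos': array([0.5731, 0.1055, 0.2381]), 'tool_rot': array([179.9809,   0.0666,  75.3226]), 'qpos': array([ 29.8265,  16.4747, -51.1466,  91.9088,  13.12  ,  77.9179,
       -37.6173]), 'force': array([-1.9272, -0.8242, -0.0969]), 'wrist_torque': array([-0.3433,  0.2946, -0.0699]), 'grip_width': 0.00875821887826404, 'grasp_force': 25.0004303175956}
```

{"name": "step_arm", "arguments": {
  "rows": [
    {"angular":[0,0,-0.013],"slide":[0,0,0],"jaw":0.02},
    {"angular":[0,0,0],"slide":[0,0,0],"jaw":0.02},
    {"angular":[0,0,0],"slide":[0,0,0],"jaw":0.02}
  ]
}}

```text
time_s: 19.35
tool_pos: [0.5731, 0.1055, 0.2382]
tool_rot: [180.0, 0.1, 77.4]
force: [-1.5, -2.7, -0.1]
grip_width: 0.0089
grasp_force: 25.0
```

```bash
python3 s.py
```

```text
{'time_s': 19.35, 'tool_pos': array([0.5731, 0.1055, 0.2382]), 'tool_rot': array([179.975 ,   0.0721,  77.3505]), 'qpos': array([ 30.0512,  16.5648, -51.463 ,  91.8986,  13.2575,  77.9416,
       -35.6945]), 'force': array([-1.4788, -2.677 , -0.0546]), 'wrist_torque': array([-0.5752,  0.1393,  0.0891]), 'grip_width': 0.008886466904053264, 'grasp_force': 25.000001066364348}
```

Tool yaw is 77.35°, 90° from the seat, with a steady 25 N grip and low forces. Handing in.

```bash
python3 -c "
from cell import env; print(env.sign_off())"
```

```text
the job is handed in; nothing more can be done
None
```

I parked the handle over the pointer pin, seated the thumbscrew and backed it off about 90°, then handed the job in at about 19 s with the gripper still holding it; the hand-in gave no verdict.

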